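# Put two raw eggs away in the egg rack

## Task

Take the two raw brown eggs out of their egg cups and set them gently into the two empty dimples of the blue egg rack, one in each, standing upright with the blunt end down. They crack easily: hold them lightly, lower them right into the dimple instead of dropping or pressing them, and do not knock the cream eggs out of place or shove the rack or anything else on the bench around.

Things in the scene. Friction and masses are not known exactly. Their poses are not given: they have to be found in the camera images.
- rack: dark blue glazed egg rack lying loose on the bench (0.8 kg): a flat slab 96 mm (its x) by 250 mm (its y) by 22 mm tall; origin at the centre of its underside, z up. Four round dimples 33 mm wide and 10 mm deep stand in one row along its y axis, 58 mm apart, centred across its width. An egg seated upright in a dimple has its blunt end about 15 mm above the rack's underside (7 mm below the rack's top face). Dimples 0 and 2 hold cream eggs at the start; dimples 1 and 3 are empty
- dimple0 (a point): centre of the mouth of dimple 0, level with the rack's top face, 87 mm along the rack's -y from its centre; holds a cream egg at the start
- dimple1 (a point): centre of the mouth of dimple 1, level with the rack's top face, 29 mm along the rack's -y from its centre; empty at the start
- dimple2 (a point): centre of the mouth of dimple 2, level with the rack's top face, 29 mm along the rack's +y from its centre; holds a cream egg at the start
- dimple3 (a point): centre of the mouth of dimple 3, level with the rack's top face, 87 mm along the rack's +y from its centre; empty at the start
- egg_a: brown raw egg to be moved, standing in an egg cup, pointed end up: 60 mm tall, widest (46 mm across) 23 mm above its blunt end and close to that width from 18 to 30 mm; about 60 g; the shell stands a finger grip of up to about 45 N and a push of up to about 15 N; origin at the tip of its blunt end, z towards its pointed end
- egg_b: brown raw egg to be moved, standing in an egg cup, pointed end up: 60 mm tall, widest (46 mm across) 23 mm above its blunt end and close to that width from 18 to 30 mm; about 60 g; the shell stands a finger grip of up to about 45 N and a push of up to about 15 N; origin at the tip of its blunt end, z towards its pointed end
- white_egg_a: cream egg of the same size and frame already standing upright in dimple 0 of the rack; it stays there
- white_egg_b: cream egg of the same size and frame already standing upright in dimple 2 of the rack; it stays there
- cup_a: white china egg cup, loose, 32 mm tall, foot 48 mm and rim 41 mm across, holding egg_a with the egg's blunt end about 25 mm above the bench; origin at the centre of its underside, z up
- cup_b: white china egg cup, loose, 32 mm tall, foot 48 mm and rim 41 mm across, holding egg_b with the egg's blunt end about 25 mm above the bench; origin at the centre of its underside, z up
- cup_spare: the same kind of white egg cup, empty; origin at the centre of its underside
- mould: bystander: yellow plastic pierogi mould, half open, about 110 by 110 mm and 55 mm tall; origin about under the middle of its hinge
- jug: bystander: glass measuring cup 92 mm across, 115 mm tall, handle to its +y reaching 84 mm out; origin at the centre of its underside
- colander: bystander: white enamel colander 230 mm across the rim, 280 mm over its handles, 98 mm tall; origin at the centre of its underside
- ladle: bystander: stainless ladle lying along its x, from 145 mm behind its origin to 187 mm ahead of it (bowl end, 84 mm wide, 30 mm tall)
- brush: bystander: silicone pastry brush with a wooden handle lying along its x, from 109 mm behind its origin to 98 mm ahead, 18 mm tall
- flour_jar: bystander: cream flour jar fixed at the back of the bench, 110 mm across, 170 mm tall; origin at the centre of its underside

How it is judged:
By the outcome, as a careful person would: the job done as asked, in the order asked, and still so for the second after the job is handed in, with the robot touching nothing.
It also fails if it takes over 67 s, if anything falls off the work surface, if the arm or the gripper's body presses on something with over 40 N, if the wrist force passes 120 N, or if a joint passes its speed limit or range.

## Robot

A 6-joint arm with a two-finger parallel gripper is mounted at the origin on the work surface. World frame = base frame: x ahead of the robot, y to its left, z up, the work surface at z = 0. Lengths are in m, angles in rad, forces in N, time in s.
With the tool pointing down it reaches from about 0.375 to 0.9 m from the base axis. Payload 3.1 kg.
Tool frame: the origin (TCP) lies at the centre of the arm's flange, where the gripper is bolted on; the fingertips stand 182 mm ahead of it and the grasp point (between the pads) lies 164 mm ahead of it; z points along the fingers, y is the line along which they close (so a half turn about z gives the same grasp; the last joint's range is limited). The gripper opens to 87 mm and grips with 3 to 60 N. Pads are 19 mm wide; open, the fingers measure 117 mm over their backs; the gripper's body (75 mm by 190 mm) begins 51 mm behind the grasp point.
Start: joints at [-1.514, 0.527, 1.433, -0, 1.181, -0.178], TCP at [0.146, -0.608, 0.405] pointing down, gripper open.
Joint ranges: [-3.08, 3.08], [-0.75, 2.2], [0.22, 2.44], [-1.43, 4.57], [0, 2.65], [-2.85, 2.85]. Speed limits (rad/s): [2.79, 2.79, 3.14, 3.14, 3.14, 3.14].

## Interface

Orientations are given as a unit quaternion [x, y, z, w].
In Python, from rig import * gives the robot as it stands.
- The arm moves only by the tool move_arm, never from a script. Its argument "commands" is a list that holds one entry, the list of rows, each a list of 6 numbers: the shift along the tool's x, y, z in units of 40 mm (1.0 is 40 mm), then the turn, a rotation vector about the tool's x, y, z in rad. A call has 1 to 12 rows; each row is the pose to reach, as a shift and turn from the pose commanded when the call began, along the tool's axes at that moment; what a row does not reach only later rows make up. A row lasts 1/8 s, in which the tool goes at most 62.5 mm and 10.7 degrees, less where a joint would pass 70% of its speed; a pose out of reach is approached as far as the arm can. A call with a gripper value outside its range is refused whole. "claw" is the closure, from -1 (fully open) to 1 (shut), so that 0 is half open, set as the call begins (left out, the last holds). The fingers move at their own pace and stop on an object; "squeeze" is the grip in N (left out, the last holds). Time passes only in rows, so rows that repeat a pose let the fingers close. It gives the time, the measured TCP pose, the force, the opening and the grip force at its end, in the units of the state.
- get_obs(): the state, without advancing time (a new reading comes with each control period).
- camera(name): name is "side" or "top"; returns a dict with "pixels" (384x512x3 uint8, blue, green, red), "range_z" (384x512 float32, m along the optical axis (not along the pixel's ray), 0 where there is no reading), "camera_matrix" (3x3 intrinsics, pixels), "extrinsics" (4x4, takes a point from world to camera coordinates). Camera axes: x right, y up, looking along -z (the intrinsics and any distortion apply to the point x, -y, -z); pixel columns grow to the right and rows downward; lengths in m; the calibration is good to about 2 mm. A picture is of the moment at which its call begins.
- hand_in(): hands the job in; it is judged then, once.
The state is a dict: "time": time; "q": joint angles; "joint_velocities": joint speeds; "joint_torque": joint torques, N m; "position": TCP position; "tool_rot": TCP orientation; "ft_force": force on the tool from outside, world axes, zero at the start; "moment": the same for the moment, N m; "grip_width": finger opening in m; "grip_force": force on a finger pad.
Only numpy, scipy, OpenCV 4.12 (cv2) and the standard library are available. Lean on these libraries where they do the work, as an engineer would, in place of code of your own. Each camera call takes 0.05 s, during which the arm holds its last target. There are 200 camera calls.

## Working session

There is one attempt and no reset: what is moved stays moved. The work goes in short steps, Python scripts to look and compute and a tool call to move; the robot and the scene stay as the last step left them, time stands still between calls to the robot, and variables do not carry over. Pictures are saved under pics/ and viewed, at most 11 in all, crops included, and the job is handed in when it is done.

Besides the shell and the picture viewer there is one more tool, called after "Call:" as name(argument=value, ...) on one line, values as JSON. move_arm: Moves the arm, as the interface text tells. Its arguments: {"type":"object","properties":{"commands":{"type":"array","items":{"type":"array","items":{"type":"array","items":{"type":"number"}}}},"claw":{"type":"number"},"squeeze":{"type":"number"}},"required":["commands"]}

```bash
mkdir -p pics
cat > h.py <<'E'
from rig import *
import numpy as np, cv2
def snap(n,f):
    c=camera(n); cv2.imwrite('pics/%s.png'%f,c['pixels']); np.savez('%s.npz'%f,**{k:np.array(v) for k,v in c.items()}); return c
def cloud(c):
    K=np.array(c['camera_matrix']);E=np.array(c['extrinsics']);z=np.array(c['range_z'])
    v,u=np.mgrid[:384,:512]
    P=np.stack([(u-K[0,2])/K[0,0]*z,-(v-K[1,2])/K[1,1]*z,-z],-1)
    W=(P-E[:3,3])@E[:3,:3]; W[z==0]=np.nan; return W
E
python3 - <<'E'
from h import *
o=get_obs();print({k:np.round(v,3) for k,v in o.items()})
for n in('top','side'):
    c=snap(n,n+'0'); print(n,[k for k in c],np.round(c['camera_matrix'],1).tolist(),np.round(c['extrinsics'],3).tolist())
E
```

```text
{'time': np.float64(0.0), 'q': array([-1.513,  0.528,  1.434, -0.   ,  1.181, -0.178]), 'joint_velocities': array([ 0.   , -0.001, -0.001,  0.   , -0.   ,  0.   ]), 'joint_torque': array([ 2.0000e-03, -4.4003e+01, -1.7659e+01,  6.3000e-02,  5.8000e-02,
       -0.0000e+00]), 'position': array([ 0.146, -0.607,  0.404]), 'tool_rot': array([ 0.993,  0.118,  0.   , -0.001]), 'ft_force': array([0.457, 0.642, 0.033]), 'moment': array([ 0.045, -0.012,  0.027]), 'grip_force': np.float64(0.0), 'grip_width': np.float64(0.087)}
top ['pixels', 'range_z', 'camera_matrix', 'extrinsics'] [[395.4, 0.0, 254.8], [0.0, 395.4, 192.6], [0.0, 0.0, 1.0]] [[0.061, -0.998, 0.004, -0.054], [0.973, 0.061, 0.221, -0.552], [-0.221, -0.01, 0.975, -1.147], [0.0, 0.0, 0.0, 1.0]]
side ['pixels', 'range_z', 'camera_matrix', 'extrinsics'] [[355.5, 0.0, 256.4], [0.0, 355.5, 183.9], [0.0, 0.0, 1.0]] [[0.879, -0.477, -0.011, -0.479], [0.267, 0.473, 0.84, -0.166], [-0.395, -0.741, 0.543, -0.942], [0.0, 0.0, 0.0, 1.0]]
```

View pics/top0.png

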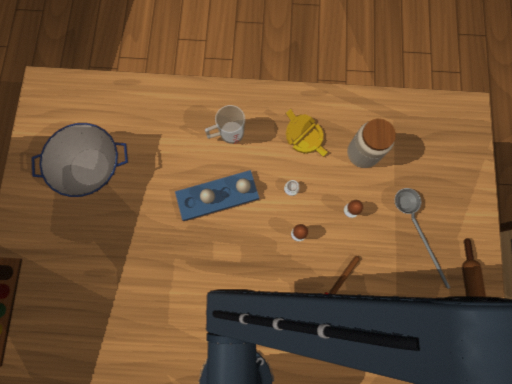

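View pics/side0.png

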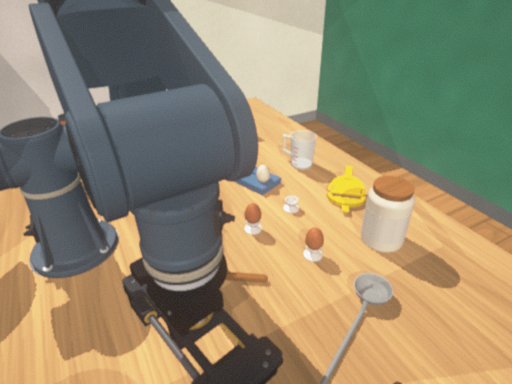

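The top view shows brown eggs at about (300,232) and (355,208), and cream eggs at (243,186) and (207,196). The rack's corners are near (176,193), (251,172), (260,199) and (183,220), with empty dimples at about (225,190) and (189,203). The spare cup is at (292,188). Next I measure these.

```bash
cat >> h.py <<'E'
def fit_egg(W,guess,zlo,zmid):
    """axis xy of an upright egg: LSQ fit of egg profile to points near guess; origin height free"""
    from scipy.optimize import least_squares
    d=np.hypot(W[...,0]-guess[0],W[...,1]-guess[1]); P=W[(d<.032)&(W[...,2]>zlo)]
    # profile: lower half-ellipsoid b=23mm, upper 37mm, radius 23mm
    def f(p):
        q=P-p; q=q.copy(); s=np.where(q[:,2]>0,.037,.023); return (np.sqrt((q[:,0]/.023)**2+(q[:,1]/.023)**2+(q[:,2]/s)**2)-1)*.023
    r=least_squares(f,[*guess,zmid],loss='soft_l1',f_scale=.002)
    return r.x-[0,0,.023],len(P),np.sqrt(np.mean(r.fun**2)),P[:,2].max()
E
python3 - <<'E'
from h import *
c=np.load('top0.npz');W=cloud(c)
for n,(u,v) in dict(egg1=(300,230),egg2=(356,206),cr1=(243,184),cr2=(207,195)).items():
    g=W[v,u]; print(n,np.round(g,4),[np.round(t,4) for t in fit_egg(W,g[:2],.045,.045)])
for n,(u,v) in dict(spare=(292,188),d1=(225,190),d3=(189,203),table=(270,270)).items(): print(n,np.round(W[v,u],4))
# rack mask
p=c['pixels'].astype(int); m=(p[...,0]>p[...,2]+35)&(abs(W[...,2]-.022)<.006)&(W[...,0]>.3)
m[:160]=0;m[230:]=0;m[:,:165]=0;m[:,270:]=0
P=W[m]; r=cv2.minAreaRect((P[:,:2]*1000).astype(np.float32)); print(m.sum(),r,np.median(P[:,2]))
crop=c['pixels'][150:250,165:385]; cv2.imwrite('pics/crop0.png',cv2.resize(crop,None,fx=3.6,fy=3.6,interpolation=cv2.INTER_CUBIC))
c=np.load('side0.npz');W=cloud(c)
for n,(u,v) in dict(egg1=(253,213),egg2=(314,238),cr1=(263,173)).items():
    g=W[v,u]; print('side',n,np.round(g,4),[np.round(t,4) for t in fit_egg(W,g[:2],.045,.045)])
E
```

```text
egg1 [ 0.4443 -0.1588  0.0879] [array([ 0.446 , -0.1623,  0.0252]), np.int64(183), np.float64(0.0011), np.float64(0.0882)]
egg2 [ 0.5261 -0.3223  0.0879] [array([ 0.531 , -0.3268,  0.0251]), np.int64(185), np.float64(0.0011), np.float64(0.0879)]
cr1 [0.5768 0.0179 0.07  ] [array([0.58  , 0.0203, 0.0154]), np.int64(158), np.float64(0.0011), np.float64(0.0779)]
cr2 [0.5346 0.1237 0.0755] [array([0.5402, 0.1293, 0.0151]), np.int64(162), np.float64(0.0011), np.float64(0.0765)]
spare [ 0.5859 -0.1361  0.0197]
d1 [0.5684 0.0765 0.0102]
d3 [0.5189 0.1869 0.0113]
table [ 3.269e-01 -8.060e-02  2.000e-04]
1421 ((548.698974609375, 100.35273742675781), (92.45999908447266, 243.7836151123047), 20.17659568786621) 0.02268255826806785
side egg1 [ 0.4378 -0.1812  0.068 ] [array([ 0.445 , -0.1649,  0.0266]), np.int64(244), np.float64(0.0011), np.float64(0.0874)]
side egg2 [ 0.5171 -0.3439  0.0719] [array([ 0.5303, -0.3295,  0.0267]), np.int64(308), np.float64(0.001), np.float64(0.0881)]
side cr1 [ 0.5692 -0.0019  0.0587] [array([0.5797, 0.017 , 0.0165]), np.int64(131), np.float64(0.0016), np.float64(0.0772)]
```

View pics/crop0.png

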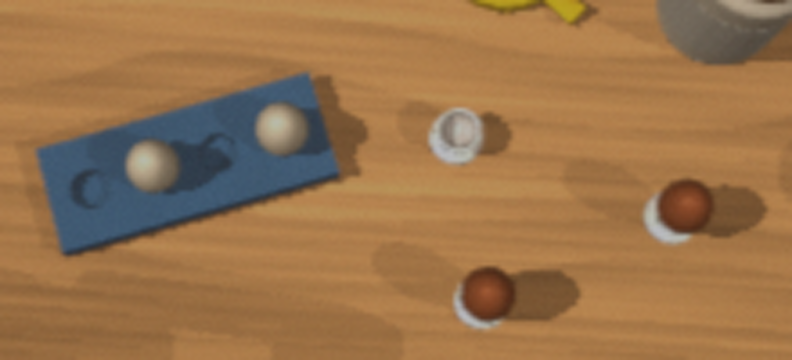

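Rack yaw is about 20.1° by two methods, and the cream eggs measure 116 mm apart, as they should. That puts dimple1 near (0.560, 0.075) and dimple3 near (0.520, 0.184). I'll close the fingers along the rack's x, with tool yaw about 110°, and go above the first egg.

Call:
move_arm(commands="[[[0.4,-0.36,0.04,0,0,-0.07],[1.2,-1.1,0.12,0,0,-0.2],[2.2,-2,0.2,0,0,-0.37],[3.2,-2.9,0.3,0,0,-0.54],[4.2,-3.8,0.4,0,0,-0.71],[5.2,-4.7,0.5,0,0,-0.88],[6.2,-5.6,0.6,0,0,-1.05],[7.2,-6.5,0.7,0,0,-1.22],[8.1,-7.4,0.8,0,0,-1.39],[9,-8.2,0.9,0,0,-1.55],[9.6,-8.8,1,0,0,-1.65],[9.86,-9.04,1,0,0,-1.684]]],\"claw\":-1,\"squeeze\":8}")

```text
move_arm: Invalid argument: commands='[[[0.4,-0.36,0.04,0,0,-0.07],[1.2,-1.1,0.12,0,0,-0.2],[2.2,-2,0.2,0,0,-0.37],[3.2,-2.9,0.3,0,0,-0.54],[4.2,-3.8,0.4,0,0,-0.71],[5.2,-4.7,0.5,0,0,-0.88],[6.2,-5.6,0.6,0,0,-1.05],[7.2,-6.5,0.7,0,0,-1.2...(325 chars total, truncated) is not valid JSON
```

```bash
cat >> h.py <<'E'
from scipy.spatial.transform import Rotation as Ro
def go(target,phi=np.deg2rad(110.1)):
    o=get_obs();R=Ro.from_quat(o['tool_rot']);x=np.array([np.cos(phi),np.sin(phi),0]);y=np.array([np.sin(phi),-np.cos(phi),0])
    T=Ro.from_matrix(np.stack([x,y,[0,0,-1]],1))
    d=R.inv().apply(np.array(target)-o['position'])/.04
    print('t',round(float(o['time']),2),'pos',np.round(o['position'],4),'q',np.round(o['q'],2),'w',np.round(o['grip_width'],4),'F',np.round(o['ft_force'],1),'gf',o['grip_force']); print('move',np.round(d,3),np.round((R.inv()*T).as_rotvec(),3))
E
python3 - <<'E'
from h import *
go([.4455,-.1635,.298])
snap('top','top1');snap('side','side1')
W=cloud(np.load('top0.npz'))
ax=np.array([.939,.344]);ay=np.array([-.344,.939])
for n,c in dict(e1=(.4455,-.1635),e2=(.5307,-.328),d1=(.5601,.0735),d3=(.5203,.1825)).items():
    q=W[...,:2]-c; a=abs(q@ax);b=abs(q@ay); m=(W[...,2]>.08)&(np.hypot(a,b)>.03)&(W[...,2]<.2)
    g=np.hypot(np.maximum(a-.095,0),np.maximum(b-.0375,0)); g[~m]=9; i=np.unravel_index(g.argmin(),g.shape); print(n,g[i],i,W[i])
o=get_obs();gp=np.array(o['position'])
for n in('top1','side1'):
    W=cloud(np.load(n+'.npz')); q=W-gp; m=(np.hypot(q[...,0],q[...,1])<.13)&(q[...,2]<-.12)&(W[...,2]>.1)
    P=q[m]; print(n,len(P),np.round([P@[*ax,0]],3).min() if len(P) else 0, (P@[*ax,0]).max() if len(P) else 0)
im=[cv2.resize(cv2.imread('pics/%s.png'%f)[y:y+150,x:x+200],None,fx=2,fy=2,interpolation=cv2.INTER_CUBIC) for f,x,y in(('top1',220,130),('side1',170,100))]
cv2.imwrite('pics/v1.png',np.hstack(im))
E
```

```text
t 0.1 pos [ 0.146  -0.6074  0.4039] q [-1.51  0.53  1.43 -0.    1.18 -0.18] w 0.0873 F [-0.4 -0.   0.8] gf 0.0
move [ 9.872 -9.035  2.667] [-1.000e-03 -2.000e-03 -1.686e+00]
e1 0.13487018491198477 (np.int64(204), np.int64(353)) [ 0.53301773 -0.31500595  0.08109083]
e2 0.04409962298217652 (np.int64(156), np.int64(365)) [ 0.67526709 -0.34241271  0.11201342]
d1 0.061027802814681655 (np.int64(136), np.int64(232)) [0.72246688 0.06137679 0.08860634]
d3 0.11483772876317626 (np.int64(131), np.int64(205)) [0.73187707 0.14530435 0.09302601]
top1 0 0 0
side1 103 -0.005 0.005090570053424916
```

View pics/v1.png

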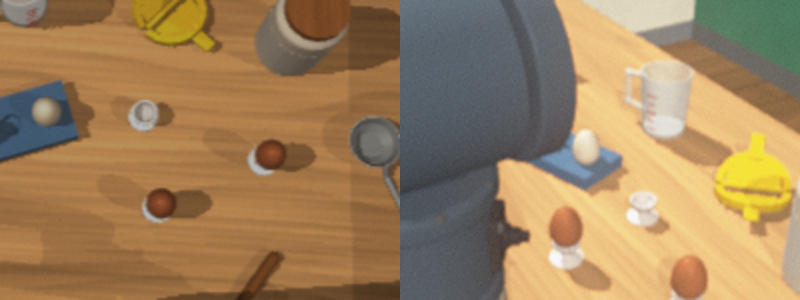

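The move call was refused, so the arm is still at its start pose. The two crops show the same scene, and the body clearances to the jug and jar are at least 44 mm. Retrying.

Call:
move_arm(commands=[[[0.4,-0.36,0.04,0,0,-0.07],[1.2,-1.1,0.12,0,0,-0.2],[2.2,-2,0.2,0,0,-0.37],[3.2,-2.9,0.3,0,0,-0.54],[4.2,-3.8,0.4,0,0,-0.71],[5.2,-4.7,0.5,0,0,-0.88],[6.2,-5.6,0.6,0,0,-1.05],[7.2,-6.5,0.7,0,0,-1.22],[8.1,-7.4,0.8,0,0,-1.39],[9,-8.2,0.9,0,0,-1.55],[9.6,-8.8,1,0,0,-1.65],[9.86,-9.04,1,0,0,-1.684]]], claw=-1, squeeze=8)

```text
time: 1.7
position: [0.4455, -0.1624, 0.3645]
tool_rot: [0.572, 0.82, -0.0, -0.0]
ft_force: [-0.1, -0.0, 0.5]
grip_width: 0.087
grip_force: 0.0
```

Run:
```python
from h import *
go([.4455,-.1635,.298])
snap('top','top2');snap('side','side2')
im=[cv2.resize(cv2.imread('pics/%s.png'%f)[y:y+150,x:x+200],None,fx=2,fy=2,interpolation=cv2.INTER_CUBIC) for f,x,y in(('top2',220,130),('side2',170,100))]
cv2.imwrite('pics/v2.png',np.hstack(im))
gp=np.array(get_obs()['position']);ax=np.array([.939,.344,0]);ay=np.array([-.344,.939,0])
for n in('top2','side2'):
    W=cloud(np.load(n+'.npz')); q=W-gp; m=(np.hypot(q[...,0],q[...,1])<.12)&(q[...,2]<-.15)&(q[...,2]>-.19)
    P=q[m]; print(n,len(P))
    for s in(1,-1):
        Q=P[s*(P@ax)>0]; 
        if len(Q)>5: print(s,len(Q),np.round(np.percentile(Q@ax,[2,50,98]),4),np.round(np.percentile(Q@ay,[2,50,98]),4),np.round(np.percentile(Q[:,2],[2,98]),4))
```

```text
t 1.7 pos [ 0.4455 -0.1624  0.3645] q [-0.59  0.39  1.85 -0.    0.91 -0.94] w 0.087 F [-0.1 -0.   0.5] gf 0.0
move [-0.027 -0.009  1.662] [-0.001 -0.001  0.002]
top2 2
side2 171
1 84 [0.0431 0.0457 0.0543] [-0.0111 -0.0044  0.0083] [-0.1801 -0.1513]
-1 87 [-0.0535 -0.0512 -0.0434] [-0.0113 -0.0045  0.011 ] [-0.1798 -0.1511]
```

View pics/v2.png

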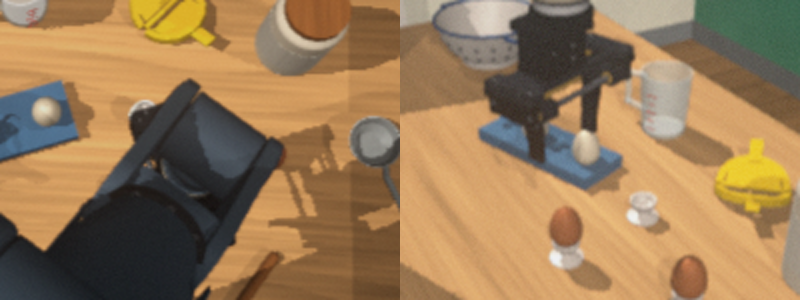

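The side crop shows the open gripper centred in the side camera's own measurement to within 1 mm, so I trust that camera and shift the top-view values by about (-1,-2) mm. Next I descend to the first egg.

Call:
move_arm(commands=[[[-0.03,-0.03,0.3,0,0,0],[-0.03,-0.03,0.8,0,0,0],[-0.03,-0.03,1.4,0,0,0],[-0.03,-0.03,2.0,0,0,0],[-0.03,-0.03,2.6,0,0,0],[-0.03,-0.03,3.1,0,0,0],[-0.03,-0.03,3.45,0,0,0],[-0.03,-0.03,3.6,0,0,0],[-0.03,-0.03,3.66,0,0,0],[-0.03,-0.03,3.66,0,0,0]]])

```text
time: 3.05
position: [0.4444, -0.1656, 0.2186]
tool_rot: [0.574, 0.819, -0.0, 0.0]
ft_force: [0.9, 0.6, -0.5]
grip_width: 0.0871
grip_force: 0.0
```

Call:
move_arm(commands=[[[0,0,0,0,0,0],[0,0,0,0,0,0],[0,0,0,0,0,0],[0,0,0,0,0,0],[0,0,0,0,0,0],[0,0,0,0,0,0],[0,0,0,0,0,0],[0,0,0,0,0,0]]], claw=1, squeeze=8)

```text
time: 4.05
position: [0.4444, -0.1655, 0.2184]
tool_rot: [0.574, 0.819, 0.0, 0.0]
ft_force: [0.8, 1.0, -0.5]
grip_width: 0.0455
grip_force: 8.0
```

Call:
move_arm(commands=[[[0,0,-0.08,0,0,0],[0,0,-0.25,0,0,0],[0,0,-0.5,0,0,0],[0,0,-0.85,0,0,0],[0,0,-1.25,0,0,0],[0,0,-1.65,0,0,0],[0,0,-2.0,0,0,0],[0,0,-2.3,0,0,0],[0,0,-2.45,0,0,0],[0,0,-2.5,0,0,0],[0,0,-2.5,0,0,0]]])

```text
time: 5.42
position: [0.4442, -0.1654, 0.3182]
tool_rot: [0.574, 0.819, -0.0, -0.0]
ft_force: [-0.1, 0.3, -0.2]
grip_width: 0.0454
grip_force: 8.0
```

```bash
cat >> h.py <<'E'
def brown(f,ax=np.array([.939,.344,0]),ay=np.array([-.344,.939,0])):
    c=np.load(f+'.npz');W=cloud(c);gp=np.array(get_obs()['position']);p=c['pixels'].astype(int)
    q=W-gp+[0,0,.164]; m=(np.hypot(q[...,0],q[...,1])<.04)&(abs(q[...,2])<.06)&(p[...,2]>p[...,0]*1.6)&(p[...,2]>50)
    P=q[m]; print('held egg rel grasp',len(P),'z',np.round(np.percentile(P[:,2],[1,99]),4),'ax',np.round(np.percentile(P@ax,[1,99]),4),'ay',np.round(np.percentile(P@ay,[1,99]),4))
E
python3 - <<'E'
from h import *
go([.5592,.0728,.322])
snap('side','side3');brown('side3')
W=cloud(np.load('side3.npz'))
for g in((.4447,-.1642),(.5794,.0178)):
    d=np.hypot(W[...,0]-g[0],W[...,1]-g[1]); P=W[(d<.03)&(W[...,2]>.015)&(W[...,2]<.1)]; print(g,len(P),P[:,2].max() if len(P) else 0)
cv2.imwrite('pics/v3.png',cv2.resize(cv2.imread('pics/side3.png')[100:300,150:400],None,fx=3,fy=3,interpolation=cv2.INTER_CUBIC))
E
```

```text
t 5.42 pos [ 0.4442 -0.1654  0.3182] q [-0.59  0.47  1.89 -0.    0.79 -0.94] w 0.0454 F [-0.1  0.3 -0.2] gf 7.999921292066574
move [ 4.614  4.737 -0.096] [-0.    -0.    -0.002]
held egg rel grasp 307 z [-0.0181  0.0553] ax [-0.0366  0.0286] ay [-0.0238  0.0091]
(0.4447, -0.1642) 137 0.03624096573021565
(0.5794, 0.0178) 102 0.07572368048362248
```

View pics/v3.png

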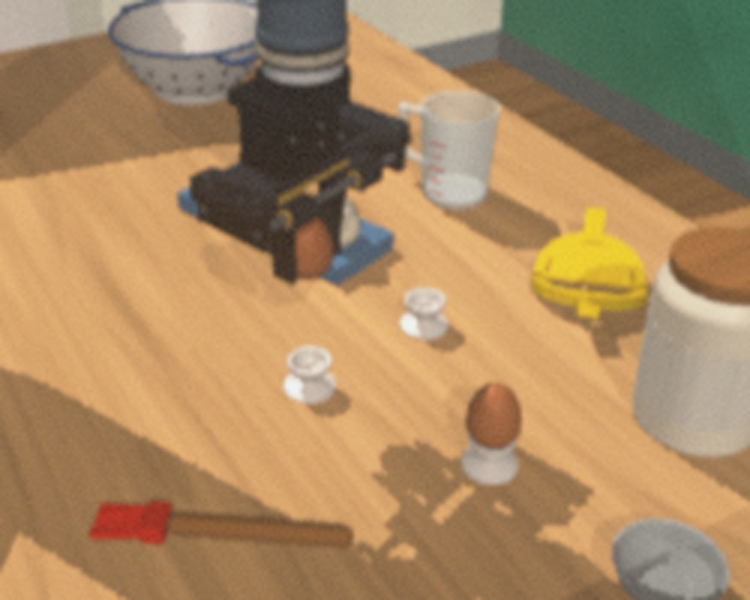

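The side crop shows the egg held upright between the fingers at about (312,248), the empty cup_a standing at (310,375), and the other egg at (494,415). On to dimple 1.

Call:
move_arm(commands=[[[0.1,0.1,0,0,0,0],[0.35,0.36,0,0,0,0],[0.75,0.77,0,0,0,0],[1.25,1.28,0,0,0,0],[1.8,1.85,0,0,0,0],[2.4,2.46,0,0,0,0],[3.0,3.08,0,0,0,0],[3.55,3.64,0,0,0,0],[4.0,4.1,0,0,0,0],[4.35,4.46,0,0,0,0],[4.55,4.67,0,0,0,0],[4.61,4.74,0,0,0,0]]])

```text
time: 6.98
position: [0.5595, 0.0732, 0.3182]
tool_rot: [0.573, 0.819, -0.0, -0.0]
ft_force: [-0.4, -0.7, -2.0]
grip_width: 0.0455
grip_force: 8.0
```

```bash
cat >> h.py <<'E'
def rel(f,Ws):
    """fingers in side view -> camera bias along ax, ay at grasp"""
    ax=np.array([.939,.344,0]);ay=np.array([-.344,.939,0]);W=cloud(np.load(f+'.npz'));gp=np.array(get_obs()['position'])
    for (g,zlo) in Ws: print(g,[np.round(t,4) for t in fit_egg(W,g,zlo,.04)])
    q=W-gp;p=np.load(f+'.npz')['pixels'].astype(int).max(-1);m=(np.hypot(q[...,0],q[...,1])<.12)&(q[...,2]<-.14)&(q[...,2]>-.185)&(p<70)
    P=q[m];print('fingers',len(P),[ (k,np.round(np.percentile(Q@ax,[2,98]),4),np.round(np.percentile(Q@ay,[2,98]),4)) for k in(1,-1) for Q in [P[k*(P@ax)>0.01]] if len(Q)>5])
E
python3 - <<'E'
from h import *
go([.5592,.0728,.322])
snap('side','side4');snap('top','top4');brown('side4')
rel('side4',[((.5794,.0178),.04),((.5394,.127),.04)])
W=cloud(np.load('top4.npz'))
for g in((.58,.0203),(.5402,.1293)): print('top',g,[np.round(t,4) for t in fit_egg(W,g,.045,.04)])
im=[cv2.resize(cv2.imread('pics/%s.png'%f)[y:y+150,x:x+200],None,fx=2,fy=2,interpolation=cv2.INTER_CUBIC) for f,x,y in(('top4',130,120),('side4',170,70))]
cv2.imwrite('pics/v4.png',np.hstack(im))
E
```

```text
t 6.97 pos [0.5595 0.0732 0.3182] q [-0.07  0.56  1.67 -0.    0.91 -0.42] w 0.0455 F [-0.4 -0.7 -2. ] gf 7.999866418540478
move [-0.006 -0.011 -0.095] [-0.     0.    -0.001]
held egg rel grasp 206 z [-0.0194  0.0571] ax [-0.0328  0.0369] ay [-0.0228  0.0118]
(0.5794, 0.0178) [array([0.5685, 0.0209, 0.3405]), np.int64(889), np.float64(0.1206), np.float64(0.5006)]
(0.5394, 0.127) [array([0.5407, 0.1295, 0.0297]), np.int64(174), np.float64(0.0976), np.float64(0.4403)]
fingers 62 [(1, array([0.0212, 0.0308]), array([-0.0103,  0.0013])), (-1, array([-0.036 , -0.0279]), array([-0.0114,  0.0078]))]
top (0.58, 0.0203) [array([0.5713, 0.029 , 0.4008]), np.int64(422), np.float64(0.1984), np.float64(0.5)]
top (0.5402, 0.1293) [array([0.5351, 0.1251, 0.4545]), np.int64(520), np.float64(0.0115), np.float64(0.5343)]
```

View pics/v4.png

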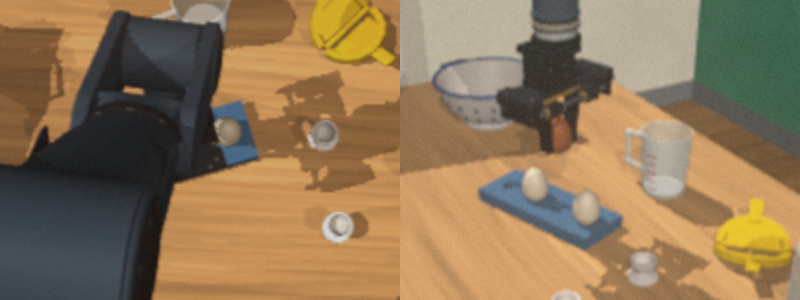

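The side crop shows the held egg above the rack at about (562,133), both cream eggs at (535,184) and (585,207), and the whole rack clear. I refit the cream eggs from this view, leaving out the gripper points.

Run:
```python
from h import *
c=np.load('side4.npz');W=cloud(c);W[W[...,2]>.085]=np.nan
r=[]
for g in((.5794,.0178),(.5394,.127)):
    t=fit_egg(W,g,.035,.04); r.append(t[0]); print([np.round(x,4) for x in t])
v=r[1]-r[0];print(np.linalg.norm(v[:2]),np.rad2deg(np.arctan2(-v[0],v[1])));u=v/np.linalg.norm(v)
print('d1',(r[0]+r[1])/2,'d3',r[1]+.058*u)
p=c['pixels'].astype(int);m=(p[...,0]>p[...,2]+35)&(abs(W[...,2]-.022)<.005)&(np.hypot(W[...,0]-.55,W[...,1]-.1)<.15)
P=W[m];print(m.sum(),cv2.minAreaRect((P[:,:2]*1000).astype(np.float32)))
```

```text
[array([0.5798, 0.0178, 0.017 ]), np.int64(168), np.float64(0.0014), np.float64(0.0774)]
[array([0.5398, 0.1267, 0.0162]), np.int64(155), np.float64(0.0017), np.float64(0.0776)]
0.11598997391405157 20.15349513906807
d1 [0.55980245 0.07221735 0.0165962 ] d3 [0.51983839 0.18110914 0.01583692]
491 ((546.30859375, 94.05604553222656), (90.29537200927734, 241.62234497070312), 20.14419174194336)
```

Dimple 1 agrees with where the tool already stands, within 1 mm. I lower to about 8 mm above the seat, then ease down.

Call:
move_arm(commands=[[[0,0,0.15,0,0,0],[0,0,0.4,0,0,0],[0,0,0.75,0,0,0],[0,0,1.15,0,0,0],[0,0,1.5,0,0,0],[0,0,1.85,0,0,0],[0,0,2.15,0,0,0],[0,0,2.35,0,0,0],[0,0,2.48,0,0,0],[0,0,2.55,0,0,0],[0,0,2.55,0,0,0],[0,0,2.55,0,0,0]]])

```text
time: 8.57
position: [0.5596, 0.0727, 0.2167]
tool_rot: [0.574, 0.819, 0.0, 0.0]
ft_force: [0.0, -0.1, -0.6]
grip_width: 0.0454
grip_force: 8.0
```

Call:
move_arm(commands=[[[0,0,0.02,0,0,0],[0,0,0.04,0,0,0],[0,0,0.06,0,0,0],[0,0,0.08,0,0,0],[0,0,0.1,0,0,0],[0,0,0.12,0,0,0],[0,0,0.13,0,0,0],[0,0,0.14,0,0,0],[0,0,0.14,0,0,0]]])

```text
time: 9.7
position: [0.5594, 0.0726, 0.2107]
tool_rot: [0.574, 0.819, 0.0, -0.0]
ft_force: [0.1, 0.3, -0.5]
grip_width: 0.0455
grip_force: 8.0
```

Call:
move_arm(commands=[[[0,0,0.01,0,0,0],[0,0,0.02,0,0,0],[0,0,0.03,0,0,0],[0,0,0.03,0,0,0]]])

```text
time: 10.2
position: [0.5594, 0.0726, 0.2095]
tool_rot: [0.574, 0.819, -0.0, -0.0]
ft_force: [-0.2, -1.0, 0.3]
grip_width: 0.0454
grip_force: 8.0
```

Call:
move_arm(commands=[[[0,0,0.01,0,0,0],[0,0,0.02,0,0,0],[0,0,0.025,0,0,0],[0,0,0.025,0,0,0]]])

```text
time: 10.7
position: [0.5595, 0.0726, 0.2088]
tool_rot: [0.574, 0.819, 0.0, 0.0]
ft_force: [-0.4, 0.4, 1.7]
grip_width: 0.0456
grip_force: 8.0
```

Call:
move_arm(commands=[[[0,0,0.01,0,0,0],[0,0,0.015,0,0,0],[0,0,0.015,0,0,0]]])

```text
time: 11.08
position: [0.5596, 0.0725, 0.2084]
tool_rot: [0.574, 0.819, 0.0, 0.0]
ft_force: [-1.1, -1.6, 4.7]
grip_width: 0.0459
grip_force: 8.0
```

Contact (about 5 N) came at the expected seat height. I release.

Call:
move_arm(commands=[[[0,0,0,0,0,0],[0,0,0,0,0,0],[0,0,0,0,0,0],[0,0,0,0,0,0],[0,0,0,0,0,0]]], claw=-0.8)

```text
time: 11.7
position: [0.5594, 0.0727, 0.2079]
tool_rot: [0.574, 0.819, -0.0, -0.0]
ft_force: [-0.3, -0.5, -0.6]
grip_width: 0.0771
grip_force: 0.0
```

Call:
move_arm(commands=[[[0,0,-0.1,0,0,0],[0,0,-0.4,0,0,0],[0,0,-0.9,0,0,0],[0,0,-1.6,0,0,0],[0,0,-2.3,0,0,0],[0,0,-2.9,0,0,0],[0,0,-3.3,0,0,0],[0,0,-3.5,0,0,0],[0,0,-3.5,0,0,0]]])

```text
time: 12.82
position: [0.5594, 0.0727, 0.3482]
tool_rot: [0.574, 0.819, 0.0, 0.0]
ft_force: [-0.4, 0.3, -0.3]
grip_width: 0.0784
grip_force: 0.0
```

Run:
```python
from h import *
go([.530,-.3288,.345])
c=snap('side','side5');W=cloud(c);W[W[...,2]>.089]=np.nan
for g in((.5798,.0178),(.5398,.1267),(.5598,.0722)):
    print([np.round(x,4) for x in fit_egg(W,g,.035,.04)])
W[:]=W
d=fit_egg(W,(.5303,-.3295),.045,.045);print('egg2',[np.round(x,4) for x in d])
cv2.imwrite('pics/v5.png',cv2.resize(cv2.imread('pics/side5.png')[100:280,200:400],None,fx=3,fy=3,interpolation=cv2.INTER_CUBIC))
```

```text
t 12.82 pos [0.5594 0.0727 0.3482] q [-0.07  0.52  1.64  0.    0.98 -0.42] w 0.0784 F [-0.4  0.3 -0.3] gf 0.0
move [-9.18  -4.123  0.081] [ 0.001  0.    -0.002]
[array([0.5799, 0.0178, 0.0165]), np.int64(168), np.float64(0.0014), np.float64(0.0767)]
[array([0.5399, 0.127 , 0.0166]), np.int64(154), np.float64(0.0015), np.float64(0.0779)]
[array([0.5599, 0.0715, 0.0169]), np.int64(162), np.float64(0.0014), np.float64(0.0771)]
egg2 [array([ 0.5301, -0.3295,  0.0262]), np.int64(310), np.float64(0.001), np.float64(0.0885)]
```

View pics/v5.png

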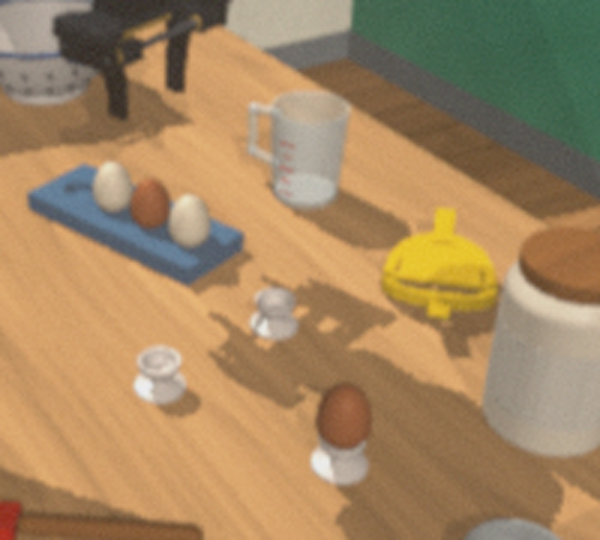

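The brown egg stands upright in dimple 1 at about (150,203), and the cream eggs have not moved. Now egg two.

Call:
move_arm(commands=[[[-0.2,-0.1,0,0,0,0],[-0.7,-0.32,0,0,0,0],[-1.5,-0.67,0,0,0,0],[-2.5,-1.12,0,0,0,0],[-3.6,-1.62,0,0,0,0],[-4.7,-2.11,0,0,0,0],[-5.8,-2.6,0,0,0,0],[-6.8,-3.05,0,0,0,0],[-7.7,-3.46,0,0,0,0],[-8.5,-3.82,0,0,0,0],[-9.0,-4.04,0,0,0,0],[-9.18,-4.12,0,0,0,0]]], claw=-1)

```text
time: 14.38
position: [0.5297, -0.33, 0.3472]
tool_rot: [0.574, 0.819, 0.0, -0.001]
ft_force: [-1.0, 0.4, -0.1]
grip_width: 0.0874
grip_force: 0.0
```

Run:
```python
from h import *
go([.530,-.3288,.218]);c=snap('side','side6');rel('side6',[])
W=cloud(c);W[W[...,2]>.089]=np.nan
print([np.round(x,4) for x in fit_egg(W,(.5303,-.3295),.045,.045)])
```

```text
t 14.38 pos [ 0.5297 -0.33    0.3472] q [-0.74  0.59  1.49  0.    1.06 -1.08] w 0.0874 F [-1.   0.4 -0.1] gf 0.0
move [0.021 0.017 3.231] [-0.    -0.001 -0.003]
fingers 132 [(1, array([0.0421, 0.0481]), array([-0.01 ,  0.005])), (-1, array([-0.0569, -0.0513]), array([-0.0104,  0.0068]))]
[array([ 0.5301, -0.3295,  0.0265]), np.int64(308), np.float64(0.0009), np.float64(0.0875)]
```

Call:
move_arm(commands=[[[0.02,0.02,0.25,0,0,0],[0.02,0.02,0.65,0,0,0],[0.02,0.02,1.15,0,0,0],[0.02,0.02,1.7,0,0,0],[0.02,0.02,2.25,0,0,0],[0.02,0.02,2.7,0,0,0],[0.02,0.02,3.0,0,0,0],[0.02,0.02,3.17,0,0,0],[0.02,0.02,3.22,0,0,0],[0.02,0.02,3.22,0,0,0]]])

```text
time: 15.68
position: [0.5308, -0.3279, 0.2196]
tool_rot: [0.574, 0.819, -0.0, 0.0]
ft_force: [-0.4, -0.2, 0.3]
grip_width: 0.0872
grip_force: 0.0
```

Call:
move_arm(commands=[[[0,0,0,0,0,0],[0,0,0,0,0,0],[0,0,0,0,0,0],[0,0,0,0,0,0],[0,0,0,0,0,0],[0,0,0,0,0,0],[0,0,0,0,0,0],[0,0,0,0,0,0]]], claw=1, squeeze=8)

```text
time: 16.68
position: [0.5304, -0.3279, 0.2192]
tool_rot: [0.574, 0.819, -0.0, -0.0]
ft_force: [-2.9, -1.6, 2.0]
grip_width: 0.0452
grip_force: 8.0
```

Call:
move_arm(commands=[[[0,0,-0.08,0,0,0],[0,0,-0.25,0,0,0],[0,0,-0.5,0,0,0],[0,0,-0.85,0,0,0],[0,0,-1.25,0,0,0],[0,0,-1.65,0,0,0],[0,0,-2.0,0,0,0],[0,0,-2.3,0,0,0],[0,0,-2.45,0,0,0],[0,0,-2.5,0,0,0],[0,0,-2.5,0,0,0]]])

```text
time: 18.05
position: [0.5305, -0.3277, 0.3188]
tool_rot: [0.574, 0.819, 0.0, -0.0]
ft_force: [0.2, -0.2, -0.1]
grip_width: 0.0457
grip_force: 8.0
```

Run:
```python
from h import *
go([.5195,.1820,.319]);snap('side','side7');brown('side7');rel('side7',[])
cv2.imwrite('pics/v7.png',cv2.resize(cv2.imread('pics/side7.png')[130:310,220:420],None,fx=3,fy=3,interpolation=cv2.INTER_CUBIC))
```

```text
t 18.05 pos [ 0.5305 -0.3277  0.3188] q [-0.73  0.63  1.51  0.    1.   -1.08] w 0.0457 F [ 0.2 -0.2 -0.1] gf 8.00000175833702
move [1.2068e+01 4.0980e+00 2.0000e-03] [-0.    -0.001 -0.002]
held egg rel grasp 307 z [-0.017   0.0536] ax [-0.0335  0.0342] ay [-0.0241  0.0096]
fingers 33 [(1, array([0.0221, 0.0297]), array([-0.0105, -0.0091])), (-1, array([-0.0337, -0.0298]), array([-0.0108,  0.0073]))]
```

View pics/v7.png

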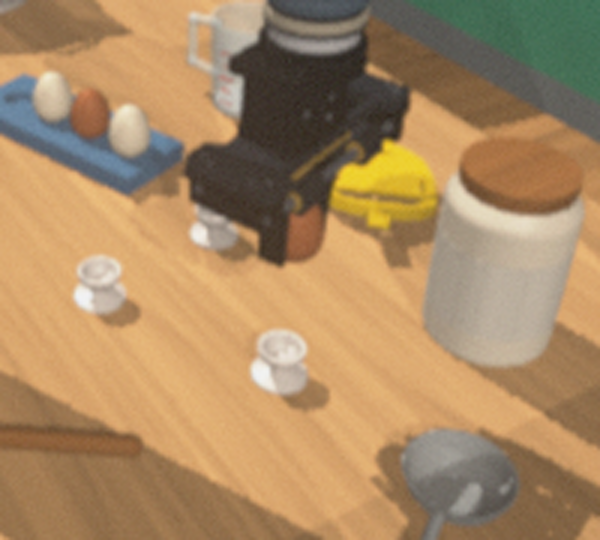

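Egg two hangs upright in the grip at about (305,232), and the emptied cup stands at (280,362). I carry it to dimple 3 in two legs.

Call:
move_arm(commands=[[[0.1,0.03,0,0,0,0],[0.35,0.12,0,0,0,0],[0.8,0.27,0,0,0,0],[1.4,0.48,0,0,0,0],[2.1,0.71,0,0,0,0],[2.8,0.95,0,0,0,0],[3.5,1.19,0,0,0,0],[4.2,1.43,0,0,0,0],[4.8,1.63,0,0,0,0],[5.4,1.83,0,0,0,0],[5.8,1.97,0,0,0,0],[6.0,2.04,0,0,0,0]]])

```text
time: 19.6
position: [0.5249, -0.0727, 0.3193]
tool_rot: [0.573, 0.82, -0.0, -0.0]
ft_force: [0.3, -0.5, -0.9]
grip_width: 0.0454
grip_force: 8.0
```

Call:
move_arm(commands=[[[0.1,0.03,0,0,0,0],[0.35,0.12,0,0,0,0],[0.8,0.27,0,0,0,0],[1.4,0.48,0,0,0,0],[2.1,0.71,0,0,0,0],[2.8,0.95,0,0,0,0],[3.5,1.19,0,0,0,0],[4.2,1.43,0,0,0,0],[4.8,1.63,0,0,0,0],[5.4,1.83,0,0,0,0],[5.9,2.0,0,0,0,0],[6.08,2.06,0,0,0,0]]])

```text
time: 21.1
position: [0.519, 0.184, 0.3191]
tool_rot: [0.573, 0.82, -0.0, -0.0]
ft_force: [0.7, -0.9, -1.2]
grip_width: 0.0455
grip_force: 8.0
```

Run:
```python
from h import *
go([.5193,.1825,.319]);c=snap('side','side8');brown('side8');rel('side8',[])
W=cloud(c);W[W[...,2]>.085]=np.nan
r=[fit_egg(W,g,.035,.04)[0] for g in((.5798,.0178),(.5398,.1267))]
u=(r[1]-r[0])/.116;print(r,'d3',r[1]+.058*u)
```

```text
t 21.1 pos [0.519  0.184  0.3191] q [ 0.14  0.55  1.7   0.    0.89 -0.21] w 0.0455 F [ 0.7 -0.9 -1.2] gf 7.99986619502306
move [-0.037 -0.005  0.002] [-0. -0. -0.]
held egg rel grasp 181 z [-0.0196  0.0322] ax [-0.0329  0.0318] ay [-0.0265  0.0035]
fingers 65 [(1, array([0.0217, 0.0325]), array([-0.0131,  0.0061])), (-1, array([-0.0366, -0.0281]), array([-0.0132,  0.0087]))]
[array([0.57950134, 0.0175587 , 0.01598585]), array([0.54017037, 0.12670071, 0.0164146 ])] d3 [0.52050488 0.18127171 0.01662898]
```

Call:
move_arm(commands=[[[-0.03,0,0,0,0,0],[-0.03,0,0,0,0,0],[-0.03,0,0,0,0,0],[-0.03,0,0,0,0,0]]])

```text
time: 21.65
position: [0.52, 0.1808, 0.3192]
tool_rot: [0.574, 0.819, -0.0, -0.0]
ft_force: [0.5, 0.0, -1.1]
grip_width: 0.0456
grip_force: 8.0
```

Run:
```python
from h import *
go([.5195,.1822,.319]);c=snap('side','side9');brown('side9');rel('side9',[])
```

```text
t 21.65 pos [0.52   0.1808 0.3192] q [ 0.13  0.55  1.7  -0.    0.89 -0.22] w 0.0456 F [ 0.5  0.  -1.1] gf 8.000003769993782
move [ 0.037 -0.     0.004] [-0.     0.    -0.003]
held egg rel grasp 180 z [-0.02    0.0327] ax [-0.0326  0.0282] ay [-0.0268  0.0002]
fingers 59 [(1, array([0.0224, 0.0352]), array([-0.0121,  0.0011])), (-1, array([-0.0358, -0.0291]), array([-0.013 ,  0.0061]))]
```

Call:
move_arm(commands=[[[0.03,0,0.15,0,0,0],[0.045,0,0.4,0,0,0],[0.045,0,0.75,0,0,0],[0.045,0,1.15,0,0,0],[0.045,0,1.5,0,0,0],[0.045,0,1.85,0,0,0],[0.045,0,2.15,0,0,0],[0.045,0,2.35,0,0,0],[0.045,0,2.47,0,0,0],[0.045,0,2.53,0,0,0],[0.045,0,2.53,0,0,0],[0.045,0,2.53,0,0,0]]])

```text
time: 23.2
position: [0.5194, 0.183, 0.2183]
tool_rot: [0.574, 0.819, 0.0, 0.0]
ft_force: [-0.0, -0.3, -1.4]
grip_width: 0.0455
grip_force: 8.0
```

Run:
```python
from h import *
go([.5194,.1828,.2092]);c=snap('side','sidea');brown('sidea')
W=cloud(c);p=c['pixels'].astype(int)
# compare brown egg upper part with neighbour cream egg via front surface
ay=np.array([-.344,.939]);ax=np.array([.939,.344])
gp=np.array(get_obs()['position'])[:2]
for g,dz in((gp,.008),(np.array([.5398,.1267]),0),(np.array([.5598,.0722]),0)):
    q=W[...,:2]-g;m=(np.hypot(*np.moveaxis(q,-1,0))<.035)&(W[...,2]>.03+dz)&(W[...,2]<.05+dz)&(p.max(-1)>70);P=q[m];print(m.sum(),np.percentile(P@ay,[3,50]),np.percentile(P@ax,[3,50,97]))
cv2.imwrite('pics/va.png',cv2.resize(cv2.imread('pics/sidea.png')[110:230,180:340],None,fx=4,fy=4,interpolation=cv2.INTER_CUBIC))
```

```text
t 23.2 pos [0.5194 0.183  0.2183] q [ 0.14  0.71  1.76  0.    0.67 -0.21] w 0.0455 F [-0.  -0.3 -1.4] gf 8.000021763145924
move [-0.004 -0.002  0.228] [ 0.001  0.    -0.002]
held egg rel grasp 198 z [-0.0176  0.041 ] ax [-0.0362  0.0364] ay [-0.0252  0.0099]
62 [-0.02510177 -0.01575041] [-0.03092756 -0.01150269  0.0297452 ]
65 [-0.02458179 -0.01602453] [-0.02321776 -0.01568718  0.00706237]
68 [-0.02501084 -0.01416587] [-0.02319723 -0.01621678  0.00713193]
```

View pics/va.png

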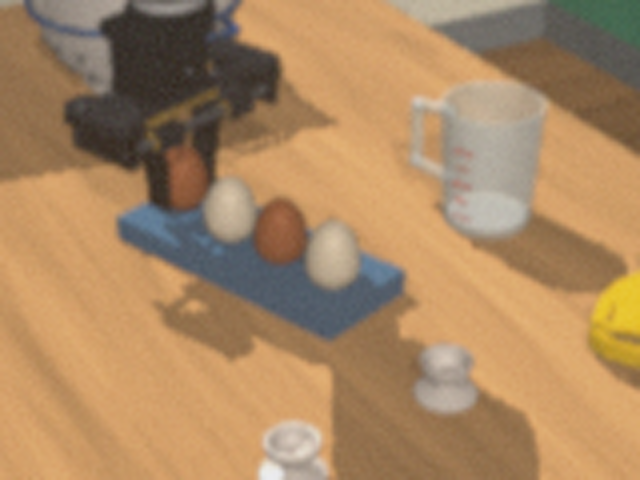

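The egg hangs about 8 mm above dimple 3 at (185,180), clear of its cream neighbour. I shift by about 1 mm and ease down.

Call:
move_arm(commands=[[[-0.02,0,0.02,0,0,0],[-0.02,0,0.04,0,0,0],[-0.02,0,0.07,0,0,0],[-0.02,0,0.1,0,0,0],[-0.02,0,0.12,0,0,0],[-0.02,0,0.14,0,0,0],[-0.02,0,0.16,0,0,0],[-0.02,0,0.17,0,0,0],[-0.02,0,0.17,0,0,0]]])

```text
time: 24.38
position: [0.5196, 0.1822, 0.2111]
tool_rot: [0.574, 0.819, -0.0, -0.0]
ft_force: [-0.2, 0.2, -0.6]
grip_width: 0.0454
grip_force: 8.0
```

Call:
move_arm(commands=[[[0,0,0.01,0,0,0],[0,0,0.02,0,0,0],[0,0,0.02,0,0,0]]])

```text
time: 24.75
position: [0.5195, 0.1822, 0.2103]
tool_rot: [0.574, 0.819, -0.0, -0.0]
ft_force: [-0.2, -0.0, -1.0]
grip_width: 0.0455
grip_force: 8.0
```

Call:
move_arm(commands=[[[0,0,0.01,0,0,0],[0,0,0.015,0,0,0],[0,0,0.015,0,0,0]]])

```text
time: 25.12
position: [0.5196, 0.1822, 0.2097]
tool_rot: [0.574, 0.819, -0.0, -0.0]
ft_force: [-1.0, 0.4, 0.1]
grip_width: 0.0458
grip_force: 8.0
```

Call:
move_arm(commands=[[[0,0,0.01,0,0,0],[0,0,0.015,0,0,0],[0,0,0.015,0,0,0]]])

```text
time: 25.5
position: [0.5196, 0.1822, 0.2092]
tool_rot: [0.574, 0.819, 0.0, 0.0]
ft_force: [0.2, 0.6, 0.7]
grip_width: 0.0452
grip_force: 8.0
```

Call:
move_arm(commands=[[[0,0,0.01,0,0,0],[0,0,0.015,0,0,0],[0,0,0.015,0,0,0]]])

```text
time: 25.88
position: [0.5195, 0.1823, 0.2088]
tool_rot: [0.574, 0.819, 0.0, 0.0]
ft_force: [-1.4, 0.6, 3.6]
grip_width: 0.0455
grip_force: 8.0
```

Contact is at 3.6 N at the expected height. I release and retreat.

Call:
move_arm(commands=[[[0,0,0,0,0,0],[0,0,0,0,0,0],[0,0,0,0,0,0],[0,0,0,0,0,0],[0,0,0,0,0,0]]], claw=-0.8)

```text
time: 26.5
position: [0.5196, 0.1822, 0.2085]
tool_rot: [0.574, 0.819, -0.0, -0.0]
ft_force: [0.5, 0.2, 0.5]
grip_width: 0.0771
grip_force: 0.0
```

Call:
move_arm(commands=[[[0,0,-0.1,0,0,0],[0,0,-0.4,0,0,0],[0,0,-0.9,0,0,0],[0,0,-1.6,0,0,0],[0,0,-2.3,0,0,0],[0,0,-2.9,0,0,0],[0,0,-3.4,0,0,0],[0,0,-3.7,0,0,0],[0,0,-3.8,0,0,0],[0,0,-3.8,0,0,0]]])

```text
time: 27.75
position: [0.5194, 0.1822, 0.3604]
tool_rot: [0.574, 0.819, -0.0, -0.0]
ft_force: [0.7, 0.1, -0.4]
grip_width: 0.0784
grip_force: 0.0
```

Run:
```python
from h import *
c=snap('side','sideb');W=cloud(c);W[W[...,2]>.089]=np.nan
for g in((.5798,.0178),(.5398,.1267),(.5598,.0722),(.52,.1812)): print([np.round(x,4) for x in fit_egg(W,g,.035,.04)])
cv2.imwrite('pics/vb.png',cv2.resize(cv2.imread('pics/sideb.png')[90:290,160:400],None,fx=3,fy=3,interpolation=cv2.INTER_CUBIC))
```

```text
[array([0.5795, 0.0174, 0.0162]), np.int64(170), np.float64(0.0015), np.float64(0.0781)]
[array([0.54  , 0.1266, 0.0159]), np.int64(152), np.float64(0.0017), np.float64(0.0776)]
[array([0.5598, 0.0715, 0.0167]), np.int64(157), np.float64(0.0014), np.float64(0.0782)]
[array([0.5204, 0.1819, 0.0173]), np.int64(137), np.float64(0.0018), np.float64(0.0785)]
```

View pics/vb.png

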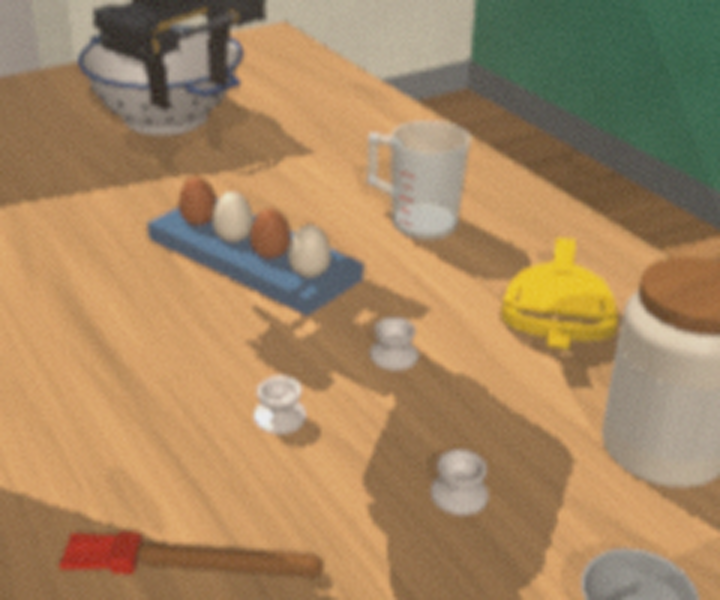

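All four eggs stand upright in a row, from (197,200) to (310,250). The rack and cups have not moved and the gripper is clear.

```bash
python3 -c "
from rig import *
print(hand_in())"
```

```text
the job is handed in; nothing more can be done
None
```

Both brown eggs stand upright, blunt end down, in dimples 1 and 3. The cream eggs and rack measured unmoved in the last picture, and the job was handed in at about 28 s.

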